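# Jack up the front of a pump module and hold it

### The arm

A 7-joint arm with a two-finger parallel gripper is mounted at the origin on a cart in front of the work surface, level with it; the furniture and walls round the work are solid. World frame = base frame: x ahead of the robot, y to its left, z up, the work surface at z = 0. Lengths are in mm, angles in rad, forces in N, time in s.
With the tool pointing down it reaches from about 350 to 775 mm from the base axis. Payload 3.1 kg.
Tool frame: the origin (TCP) lies at the very end of the fingers, on their centre line; the grasp point (between the pads) lies 19 mm behind it; z points along the fingers, y is the line along which they close (so a half turn about z gives the same grasp; the last joint's range is limited). The gripper opens to 85 mm and grips with 20 to 120 N. Pads are 22 mm wide; open, the fingers measure 114 mm over their backs; the gripper's body (76 mm by 85 mm) begins 54 mm behind the grasp point. The pads swing forward as they close: fully open they stand 13 mm farther back than shut.
Start: joints at [1.106, 0.311, 0.014, 1.512, -0.004, 1.319, -0.027], TCP at [225.707, -501.571, 231.304] pointing down, gripper open.
Joint ranges: [-2.7, 2.7], [-0.3, 1.91], [-1.27, 1.3], [0.12, 2.57], [-1.44, 4.58], [0.2, 2.03], [-3.05, 3.05]. Speed limits (rad/s): [2.79, 2.79, 3.14, 3.14, 3.14, 3.14, 3.14].

### API

Orientations are given as a unit quaternion [x, y, z, w].
In Python, from cell import env, vision, ticket gives the robot as it stands.
- The arm moves only by the tool send_rows, never from a script. Its argument "targets" is a list of rows, each a list of 6 numbers: the shift along the tool's x, y, z each as a share of 100 mm, from -1 to 1, then the turn, a rotation vector about the tool's x, y, z each as a share of pi rad, from -1 to 1. A call has 1 to 20 rows; each row is the pose to reach, as a shift and turn from the pose commanded when the call began, along the tool's axes at that moment, turning the shorter way round; what a row does not reach only later rows make up. A row lasts 1/10 s, in which the tool goes at most 50 mm and 8.59 degrees, less where a joint would pass 70% of its speed; a pose out of reach is approached as far as the arm can. A call with a number of a shift or a turn outside -1 to 1 is refused whole. A call with a gripper value outside its range is refused whole. "gripper" is the closure, from 0 (fully open) to 1 (shut), set as the call begins (left out, the last holds). The fingers move at their own pace and stop on an object; the grip force is fixed at half the most. Time passes only in rows, so rows that repeat a pose let the fingers close. It gives the time, the measured TCP pose, the force, the opening and the grip force at its end, in the units of the state.
- env.get_state(): the state, without advancing time (a new reading comes with each control period).
- vision.capture(name): name is "side" or "top" or "wrist"; returns (picture, depth): 420x560x3 uint8, red, green, blue; 420x560 float32, mm along the optical axis (not along the pixel's ray), 0 where there is no reading.
- vision.calibration(name): a dict with "intrinsics" (3x3 intrinsics, pixels), "D" ([k1, k2, p1, p2, k3] as OpenCV has them; the pictures are not rectified), "world_from_camera" (4x4, takes a point from camera to world coordinates). Camera axes: x right, y up, looking along -z (the intrinsics and any distortion apply to the point x, -y, -z); pixel columns grow to the right and rows downward; lengths in mm; the calibration is good to about 2 mm. A picture is of the moment at which its call begins: read the wrist's pose just before it. calibration takes no time and is no camera call; for the wrist camera it gives the pose at the moment of the call.
- ticket.sign_off(): hands the job in; it is judged then, once.
The state is a dict: "time": time; "joint_pos": joint angles; "dq": joint speeds; "tau": joint torques, N m; "tcp_pos": TCP position; "ee_rot": TCP orientation; "force": force on the tool from outside, world axes, zero at the start; "ft_torque": the same for the moment, N m; "gripper_width": finger opening in mm; "gripper_force": force on a finger pad.
Only numpy, scipy, OpenCV 4.12 (cv2) and the standard library are available. Lean on these libraries where they do the work, as an engineer would, in place of code of your own. Each camera call takes 0.05 s, during which the arm holds its last target. There are 200 camera calls.

### The job

The front levelling feet of the white pump module are due to be changed. Set the small red bench jack in front of it, standing flat on the bench with its saddle cup centred under the lift-point boss that the yellow triangle on the front marks, and let go of it. Then pump its handle, pressing fully down and letting it come right back up, until the boss sits in the cup and the front is raised by about 1 cm or somewhat more, and finish while still pressing the handle fully down, holding it there; lift with the jack only, do not shove the module out of place, and leave the beaker, bottle, spanner and timer alone.

Things in the scene. Friction and masses are not known exactly. Their poses are not given: they have to be found in the camera images.
- module: White bench-top pump module with grey front, loose, about 4 kg: shell 220 deep (x) x 300 wide (y) x 95 mm high on four black feet, underside 32 mm and top 127 mm above the bench. Origin: on the bench below its centre; +x front to back, z up. Front face at x = -110 mm; two steel pump heads stand 24 mm out of it at y = 72 and 118 mm, 72 to 104 mm high. Jacked up, it tilts on its rear feet.
- lift_point (a point): Centre of the lower face of the lift-point boss, a steel stud 14 mm across and 6 mm long under the module: 26 mm above the bench at the start, on the module's centre line (y = 0), 26 mm behind its front face, below the yellow triangle. Axes as the module's. Its height minus 26 mm is how far the front is raised.
- jack: Red ratchet toe jack, 0.93 kg, loose. Origin: on its underside below the column's centre; +x to the toe with the saddle, -x to the handle, z up. Steel base plate 60 wide, 6 mm thick, x = -125 to +82 mm. With its yaw as the module's and its saddle under the boss, the column stands 19 mm clear of the module's front. Unloaded, it tips back if the handle is pressed with over 20 N.
- jack_column (a point): Point on the axis of the jack's red column (34 mm along x, 36 mm along y, 113 mm tall), 95 mm above the underside: grip here from above, fingers closing along the jack's y. The ears of the handle pivot behind the column reach back to x = -48 mm and up to 72 mm. Axes as the jack's.
- saddle (a point): Centre of the floor of the saddle cup on the jack's toe, 62 mm ahead of the column's axis (jack's +x), 14.5 mm above the underside when lowered; rises with the ram. Cup 36 mm across outside, 28 mm inside, rim 4 mm above this floor: lowered, it passes 7.5 mm below the boss. Axes as the jack's.
- handle (a point): Centre of the top face of the handle's black rubber grip (64 long x 26 wide x 13 mm). In the jack's frame: x = -154, z = 93 mm with the handle up (grip rising 0.30 rad toward its end), x = -161, z = 40 mm fully down (sloping 0.12 rad down toward its end). It swings about a pivot at x = -36, z = 49.5 mm.
- jack_lever (a joint): Angle of the pump handle: 0 = up (a spring returns it, 1 to 2.5 N at the grip), 0.42 rad = fully down on its stop. Pressing needs about 3 N unloaded, 5 to 9 N when lifting the module. A full stroke raises the ram about 9.4 mm above its last notch; the handle must come right up (below 0.03 rad) to take the next notch.
- jack_ram (a joint): Height of ram and saddle, m: 0 = lowered. Let up, the handle leaves it caught at about 0.0065, 0.0135, 0.020, 0.027; with the handle down it peaks 2 to 3 mm higher. The saddle meets the boss at 0.0115; at the third full stroke, handle down, the front is up 11 mm, at the fourth 18 mm; a fifth jams half-way on the top stop (0.031). It cannot be lowered again.
- beaker: Clear empty beaker, 52 mm across, 70 mm tall, on the left; a bystander. Origin at its underside.
- bottle: Clear 100 ml bottle with blue cap, 47 mm across, 103 mm tall, just left of the module; a bystander. Origin at its underside.
- spanner: Steel open-ended spanner, 118 x 24 x 4 mm, lying on the left; a bystander. Origin at its underside.
- timer: White bench timer with orange and grey buttons, 52 x 64 x 18 mm, lying on the right; a bystander. Origin at its underside.

How it is judged (in metres and radians):
On the way, in this order (a step that is already met when the one before it is completed fails the run):
1. the jack stands flat on the bench, let go, ram lowered, with its saddle under the lift-point boss (centres within 7 mm seen from above) (horizontal distance between saddle and lift_point below 0.007 m and value of joint jack_ram below 0.003 m and height (world z) of saddle below 0.018 m and angle between jack's own z axis and vertical below 0.03 rad and not (contact force between any of the fingers, the arm and jack above 0.3 N)), for 0.2 s.
2. the handle has been pumped: the ram is caught at a notch (at least 5.5 mm up) with the handle back up (value of joint jack_ram above 0.0055 m and value of joint jack_lever below 0.08 rad), for 0.05 s.
At the end, for the whole second after the job is handed in: Front raised at least 8 mm (lift point over 34 mm high), boss in the saddle cup (centres within 8.5 mm, within 3 mm of its floor), handle past 0.37 rad with the robot pressing it by over 1 N, jack upright (0.05 rad), module at rest and not touched by the robot (height (world z) of lift_point above 0.034 m and horizontal distance between saddle and lift_point below 0.0085 m and z of lift_point in the frame of saddle below 0.003 m and value of joint jack_lever above 0.37 rad and contact force between any of the fingers, the arm and jack above 1 N and not (contact force between any of the fingers, the arm and module above 0.5 N) and angle between jack's own z axis and vertical below 0.05 rad and linear speed of module below 0.02 m/s); the arm keeps its last pose, push and grip.
It fails at once if the module is shoved or lifted out of place (its origin moved more than 30 mm) (distance of module from where it was at the start of the episode above 0.03 m).
It fails at once if the robot pushes on the module with more than 6 N (contact force between any of the fingers, the arm and module above 6 N).
It fails at once if the jack is tipped over (more than 0.5 rad) (angle between jack's own z axis and vertical above 0.5 rad).
It fails at once if the beaker, bottle, spanner or timer is moved more than 25 mm (distance of any of beaker, bottle, spanner, timer from where it was at the start of the episode above 0.025 m).
It also fails if it takes over 51 s, if anything falls off the work surface, if the arm or the gripper's body presses on something with over 40 N, if the wrist force passes 120 N, or if a joint passes its speed limit or range.

## Working session

There is one attempt and no reset: what is moved stays moved. The work goes in short steps, Python scripts to look and compute and a tool call to move; the robot and the scene stay as the last step left them, time stands still between calls to the robot, and variables do not carry over. Pictures are saved under pics/ and viewed, at most 10 in all, crops included, and the job is handed in when it is done.

Besides the shell and the picture viewer there is one more tool, called after ">>>" as name(argument=value, ...), one argument or row to a line, values as JSON. send_rows: Moves the arm, as the interface text tells. Its arguments: {"type":"object","properties":{"targets":{"type":"array"},"gripper":{"type":"number"}},"required":["targets"]}

```bash
mkdir -p pics; ls; cat > h.py <<'E'
import numpy as np, cv2
from cell import env, vision, ticket
from scipy.spatial.transform import Rotation as R
def snap(n,f):
    c=vision.calibration(n); p,d=vision.capture(n)
    np.savez(f'pics/{f}.npz',p=p,d=d,K=c['intrinsics'],D=c['D'],T=c['world_from_camera'])
    return p,d
def ray(s,u,v):
    q=cv2.undistortPoints(np.array([[[u,v]]],float),np.array(s['K'],float),np.array(s['D'],float))[0,0]
    return np.array([q[0],-q[1],-1.])
def onz(s,u,v,z):
    T=s['T']; r=T[:3,:3]@ray(s,u,v); o=T[:3,3]; return o+r*(z-o[2])/r[2]
def dep(s,u,v):
    z=s['d'][int(round(v)),int(round(u))]; return (s['T']@np.r_[ray(s,u,v)*z,1])[:3]
def load(f): return dict(np.load(f'pics/{f}.npz'))
def cloud(s):
    h,w=s['d'].shape; uu,vv=np.meshgrid(np.arange(w),np.arange(h))
    q=cv2.undistortPoints(np.stack([uu,vv],-1).reshape(-1,1,2).astype(float),np.array(s['K'],float),np.array(s['D'],float))[:,0]
    z=s['d'].ravel(); P=np.c_[q[:,0]*z,-q[:,1]*z,-z]
    return (P@s['T'][:3,:3].T+s['T'][:3,3]).reshape(h,w,3)
E
python3 - <<'E'
from h import *
a,_=snap('top','t0'); b,_=snap('side','s0')
cv2.imwrite('pics/t0.png',a[:,:,::-1]); cv2.imwrite('pics/s0.png',b[:,:,::-1])
st=env.get_state(); print(st['time'],st['tcp_pos'],st['ee_rot'],st['force'])
for n in('top','side'): print(vision.calibration(n)['world_from_camera'].round(2))
E
```

```text
pics
0.1 [ 225.41784489 -500.97219226  230.30322147] [ 9.77730227e-01  2.09862921e-01 -2.65424828e-04 -1.04229364e-03] [0.24236962 0.01099088 0.15397699]
[[ 1.00000e-02  9.80000e-01 -2.00000e-01  3.12180e+02]
 [-1.00000e+00  2.00000e-02  1.00000e-02 -3.58600e+01]
 [ 1.00000e-02  2.00000e-01  9.80000e-01  1.41704e+03]
 [ 0.00000e+00  0.00000e+00  0.00000e+00  1.00000e+00]]
[[-9.50000e-01  1.30000e-01 -2.90000e-01  2.04630e+02]
 [-3.20000e-01 -3.50000e-01  8.80000e-01  1.05312e+03]
 [ 1.00000e-02  9.30000e-01  3.80000e-01  5.68620e+02]
 [ 0.00000e+00  0.00000e+00  0.00000e+00  1.00000e+00]]
```

View pics/t0.png

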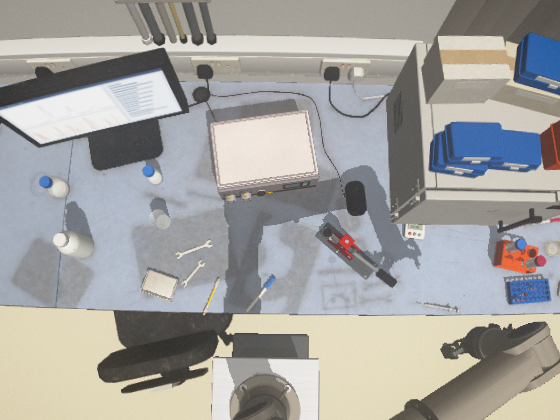

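View pics/s0.png

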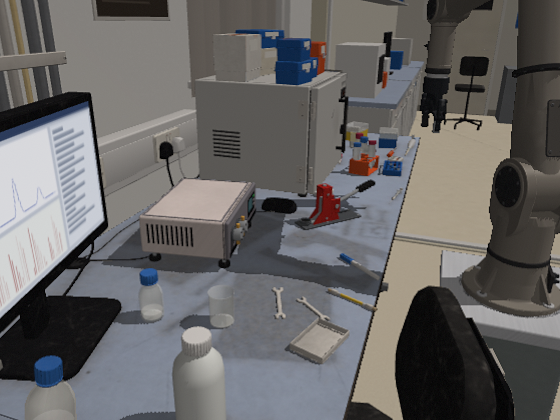

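The top view shows the module's white top at about (212–318, 112–190) with its front facing down in the image. The red jack column is at (347, 242), the toe points up-left and the grip is at (385, 278). The spanners are at about (193, 248) and (193, 272), the beaker at (160, 217) and the timer at (415, 231). Next I'll get metric poses.

```bash
python3 - <<'E'
from h import *
s=load('t0'); P=cloud(s); p=s['p'].astype(int)
x,y,z=P[...,0],P[...,1],P[...,2]
box=np.zeros(z.shape,bool); box[95:205,195:335]=1
m=box&(z>117)&(z<137)
r=cv2.minAreaRect(np.stack([x[m],y[m]],-1).astype(np.float32)); print('module',m.sum(),r,np.median(z[m]))
print(cv2.boxPoints(r))
print('bench z',np.median(z[230:280,260:300]), dep(s,300,290))
# red column
red=(p[...,0]>130)&(p[...,1]<70)&(p[...,2]<70); red[:, :310]=0; red[:,410:]=0; red[:200]=0; red[310:]=0
print('red',red.sum(),[np.median(v[red]) for v in(x,y,z)])
t=red&(z>100); print('top',t.sum(),P[t].mean(0), P[t].min(0),P[t].max(0))
hnd=np.zeros_like(red); hnd[225:310,325:405]=1
h=hnd&(z>60)&(z<115)&(p.sum(-1)<150); print('grip',h.sum(),P[h].mean(0),P[h].min(0),P[h].max(0))
b=cv2.resize(s['p'][205:300,300:440],None,fx=5.7,fy=5.7,interpolation=cv2.INTER_CUBIC)
cv2.imwrite('pics/t0c.png',b[:,:,::-1])
E
```

```text
module 7046 ((751.0233154296875, 14.153793334960938), (235.59011840820312, 301.6680603027344), 9.521977424621582) 127.66171917734698
[[ 609.89935  143.42331]
 [ 659.80304 -154.08844]
 [ 892.1473  -115.11572]
 [ 842.2436   182.39603]]
bench z 0.40126901146982163 [ 355.55124002 -102.30347466   -1.68603331]
red 144 [np.float64(487.1984698177331), np.float64(-231.6160916995105), np.float64(113.65683067087537)]
top 111 [ 490.0411254  -226.23632747  126.42329244] [ 312.18059161 -248.59364778  106.91210897] [ 512.60093686  -35.85884903 1417.04324478]<stdin>:14: RuntimeWarning: Mean of empty slice.
  ret = um.true_divide(
Traceback (most recent call last):
ValueError: zero-size array to reduction operation minimum which has no identity
```

```bash
python3 - <<'E'
from h import *
s=load('t0'); P=cloud(s); x,y,z=P[...,0],P[...,1],P[...,2]
c=cv2.resize(s['p'][205:300,300:440],None,fx=5.7,fy=5.7,interpolation=cv2.INTER_CUBIC)
cv2.imwrite('pics/t0c.png',c[:,:,::-1])
w=np.zeros(z.shape,bool); w[215:300,310:400]=1
m=w&(z>55)&(z<105)&(x>330); 
print('mid',m.sum()); 
Q=P[m]; q=Q[:,:2]; far=Q[(Q[:,0]<440)]; print(far.mean(0),far.min(0),far.max(0)) if len(far) else 0
t=w&(z>106)&(z<120); print('coltop',t.sum(),P[t].mean(0),np.percentile(P[t],[5,95],axis=0))
E
```

```text
mid 480
[ 398.30423766 -337.151501     89.00380472] [ 366.18675151 -373.96669315   60.31658302] [ 438.22217727 -286.31409155  104.37988733]
coltop 160 [ 498.29720864 -240.64661111  114.42675639] [[ 475.243381   -372.59014438  109.68977153]
 [ 567.99262975 -210.98863238  118.92436531]]
```

View pics/t0c.png

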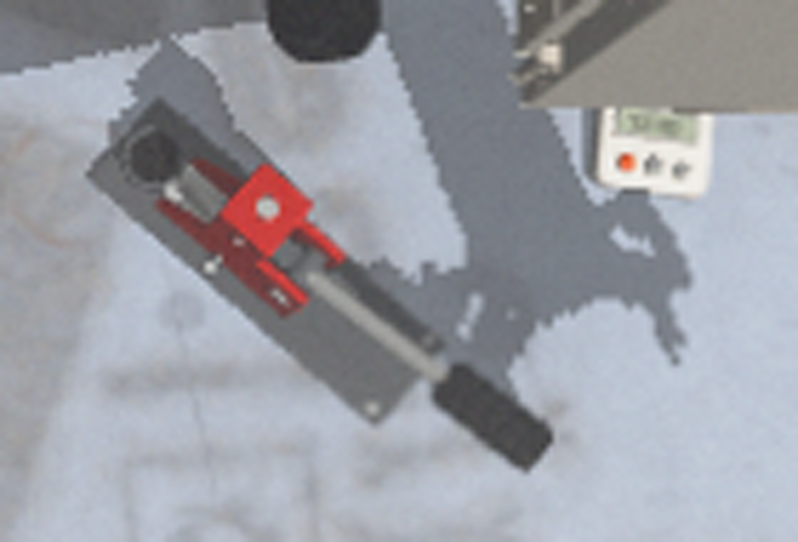

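In the crop, the column top is centred at (268, 208), the saddle cup at (153, 155) and the grip at (493, 415).

```bash
python3 - <<'E'
from h import *
s=load('t0')
f=lambda a,b,z: onz(s,300+(a+.5)/5.7-.5,205+(b+.5)/5.7-.5,z)
c=f(268,208,113);sd=f(153,155,18);g=f(493,415,93)
print(c,sd,g)
for a,b in((c,sd),(g,c),(g,sd)): d=(b-a)[:2]; print(np.hypot(*d),np.degrees(np.arctan2(d[1],d[0])))
for q in((90,175),(160,98),(375,425),(425,375)): print(f(*q,6).round(1))
st=env.get_state(); print(st['ee_rot'],R.from_quat(st['ee_rot']).as_matrix().round(3))
c=vision.calibration('wrist'); Tw=np.eye(4);Tw[:3,:3]=R.from_quat(st['ee_rot']).as_matrix();Tw[:3,3]=st['tcp_pos']
print((np.linalg.inv(Tw)@c['world_from_camera']).round(3), c['intrinsics'])
E
```

```text
[ 493.01583987 -230.0512626   113.        ] [ 534.30597945 -181.79614547   18.        ] [ 391.25364702 -347.05733608   93.        ]
63.50930605551935 49.44760521193298
155.06761468747317 48.98595538995475
218.5754582177917 49.12009107756984
[ 524.6 -148.5    6. ]
[ 568. -187.    6.]
[ 390.5 -302.9    6. ]
[ 417.7 -330.7    6. ]
[ 9.77730227e-01  2.09862921e-01 -2.65424828e-04 -1.04229364e-03] [[ 0.912  0.41  -0.001]
 [ 0.41  -0.912  0.002]
 [-0.    -0.002 -1.   ]]
[[-0.0000e+00  9.4600e-01  3.2300e-01  8.3653e+01]
 [ 1.0000e+00  0.0000e+00  1.0000e-03 -4.7700e-01]
 [ 1.0000e-03  3.2300e-01 -9.4600e-01 -1.4227e+02]
 [ 0.0000e+00  0.0000e+00  0.0000e+00  1.0000e+00]] [[367.33318965   0.         277.44180027]
 [  0.         367.33318965 211.94274307]
 [  0.           0.           1.        ]]
```

>>> send_rows(
  targets=[
    [0.2, -0.08, 0.0, 0, 0, 0],
    [0.55, -0.21, 0.0, 0, 0, 0],
    [0.9, -0.34, 0.0, 0, 0, 0],
  ],
  gripper=0,
)

```text
time: 0.4
tcp_pos: [293.7, -432.9, 230.6]
ee_rot: [0.978, 0.209, -0.0, -0.001]
force: [1.2, -0.2, 0.7]
gripper_width: 85.4
gripper_force: 0.0
```

>>> send_rows(
  targets=[
    [0.4, -0.15, 0.0, 0, 0, 0],
    [0.8, -0.31, 0.0, 0, 0, 0],
    [0.9, -0.34, 0.0, 0, 0, 0],
  ],
)

```text
time: 0.7
tcp_pos: [366.6, -359.7, 231.0]
ee_rot: [0.977, 0.215, 0.002, -0.002]
force: [-0.1, -0.3, 0.5]
gripper_width: 85.4
gripper_force: 0.0
```

>>> send_rows(
  targets=[
    [0.3, -0.12, 0.0, 0, 0, -0.04],
    [0.6, -0.24, 0.1, 0, 0, -0.08],
    [0.9, -0.34, 0.2, 0, 0, -0.138],
    [0.9, -0.34, 0.2, 0, 0, -0.138],
  ],
)

```text
time: 1.1
tcp_pos: [432.9, -292.0, 209.4]
ee_rot: [0.907, 0.421, 0.001, -0.003]
force: [0.4, 0.3, 0.5]
gripper_width: 85.3
gripper_force: 0.0
```

>>> send_rows(
  targets=[
    [0.4, 0, 0.1, 0, 0, 0],
    [0.8, 0, 0.2, 0, 0, 0],
    [0.86, 0, 0.3, 0, 0, 0],
    [0.86, 0, 0.3, 0, 0, 0],
  ],
)

```text
time: 1.5
tcp_pos: [485.9, -230.8, 179.3]
ee_rot: [0.909, 0.417, -0.001, -0.002]
force: [0.0, -0.2, 1.2]
gripper_width: 85.4
gripper_force: 0.0
```

```bash
python3 - <<'E'
from h import *
st=env.get_state(); print(st['time'],st['tcp_pos'],R.from_quat(st['ee_rot']).as_matrix().round(3))
a,_=snap('wrist','w0'); cv2.imwrite('pics/w0.png',a[:,:,::-1])
E
```

```text
1.5 [ 485.87535608 -230.76035232  179.29585443] [[ 0.652  0.758 -0.004]
 [ 0.758 -0.652  0.002]
 [-0.001 -0.004 -1.   ]]
```

View pics/w0.png

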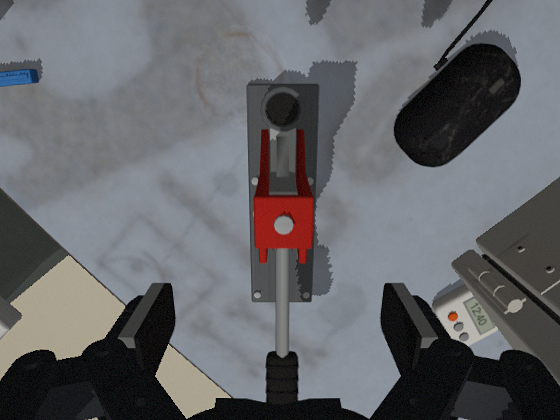

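The wrist view shows the jack square to the gripper, with the column top at (284, 223), the saddle cup centre at (282, 109) and both fingers clear on either side.

```bash
python3 - <<'E'
from h import *
s=load('w0'); st=env.get_state(); Rm=R.from_quat(st['ee_rot']).as_matrix(); t=np.array(st['tcp_pos'])
print(t)
for n,u,v,z in(('col',284,223,113),('sad',282,109,17),('end',283,84,6)):
    w=onz(s,u,v,z); print(n,w.round(1),(Rm.T@(w-t)).round(1),'depth',dep(s,u,v).round(1))
w=[onz(s,u,v,6) for u,v in((247.5,84),(319.5,84),(313,302),(250,302))]
for i in w: print((Rm.T@(i-t)).round(1))
E
```

```text
[ 485.29892305 -233.03584167  180.16019626]
col [ 492.  -228.7  113. ] [ 7.8  2.4 67.1] depth [ 492.9 -227.6  116.7]
sad [ 531.7 -181.4   17. ] [ 69.7   1.6 163. ] depth [ 531.6 -181.5   13.9]
end [ 545.  -167.2    6. ] [ 89.2   2.4 174. ] depth [ 545.  -167.2    4.6]
[ 89.1 -26.7 174.1]
[ 89.4  32.3 173.9]
[-116.1   33.9  174.3]
[-116.5  -28.9  174.5]
```

>>> send_rows(
  targets=[
    [0.08, 0.02, 0.2, 0, 0, 0],
    [0.08, 0.02, 0.6, 0, 0, 0],
    [0.08, 0.02, 0.9, 0, 0, 0],
    [0.08, 0.02, 1.0, 0, 0, 0],
    [0.08, 0.02, 1.0, 0, 0, 0],
  ],
)

```text
time: 2.05
tcp_pos: [491.3, -229.6, 80.3]
ee_rot: [0.91, 0.414, -0.001, -0.001]
force: [1.2, -0.3, 0.2]
gripper_width: 85.2
gripper_force: 0.0
```

>>> send_rows(
  targets=[
    [0, 0, 0.03, 0, 0, 0],
    [0, 0, 0.03, 0, 0, 0],
    [0, 0, 0.03, 0, 0, 0],
    [0, 0, 0.03, 0, 0, 0],
    [0, 0, 0.03, 0, 0, 0],
    [0, 0, 0.03, 0, 0, 0],
    [0, 0, 0.03, 0, 0, 0],
    [0, 0, 0.03, 0, 0, 0],
  ],
  gripper=1,
)

```text
time: 2.85
tcp_pos: [493.5, -228.1, 79.7]
ee_rot: [0.91, 0.415, 0.0, 0.001]
force: [-2.3, 1.3, 6.1]
gripper_width: 35.5
gripper_force: 60.7
```

>>> send_rows(
  targets=[
    [0, 0, -0.05, 0, 0, 0],
    [0, 0, -0.2, 0, 0, 0],
    [0, 0, -0.4, 0, 0, 0],
    [0, 0, -0.6, 0, 0, 0],
    [0, 0, -0.6, 0, 0, 0],
  ],
)

```text
time: 3.35
tcp_pos: [494.4, -228.4, 139.4]
ee_rot: [0.91, 0.415, 0.001, 0.001]
force: [2.2, -0.5, -8.8]
gripper_width: 35.3
gripper_force: 61.7
```

>>> send_rows(
  targets=[
    [0.1, -0.07, 0, 0, 0, 0],
    [0.3, -0.22, 0, 0, 0, 0],
    [0.55, -0.42, 0, 0, 0, 0],
    [0.8, -0.6, 0, 0, 0, 0],
  ],
)

```text
time: 3.75
tcp_pos: [497.9, -125.4, 135.6]
ee_rot: [0.91, 0.415, -0.002, -0.002]
force: [0.4, 0.6, -9.2]
gripper_width: 35.3
gripper_force: 61.7
```

>>> send_rows(
  targets=[
    [0.2, -0.15, 0, 0, 0, 0.02],
    [0.4, -0.3, 0, 0, 0, 0.06],
    [0.6, -0.46, 0, 0, 0, 0.1],
    [0.75, -0.57, 0, 0, 0, 0.14],
    [0.82, -0.62, 0, 0, 0, 0.18],
    [0.82, -0.62, 0, 0, 0, 0.21],
    [0.82, -0.62, 0, 0, 0, 0.22],
    [0.82, -0.62, 0, 0, 0, 0.22],
    [0.82, -0.62, 0, 0, 0, 0.22],
  ],
)

```text
time: 4.65
tcp_pos: [506.4, -25.9, 137.4]
ee_rot: [0.997, 0.083, -0.001, -0.0]
force: [-0.1, -0.1, -8.6]
gripper_width: 35.0
gripper_force: 61.7
```

```bash
python3 - <<'E'
from h import *
st=env.get_state(); print(st['time'],st['tcp_pos'],R.from_quat(st['ee_rot']).as_matrix().round(3))
a,_=snap('wrist','w1'); cv2.imwrite('pics/w1.png',a[:,:,::-1])
E
```

```text
4.65 [506.38398296 -25.88226154 137.39635094] [[ 0.986  0.165 -0.002]
 [ 0.165 -0.986 -0.   ]
 [-0.002 -0.    -1.   ]]
```

View pics/w1.png

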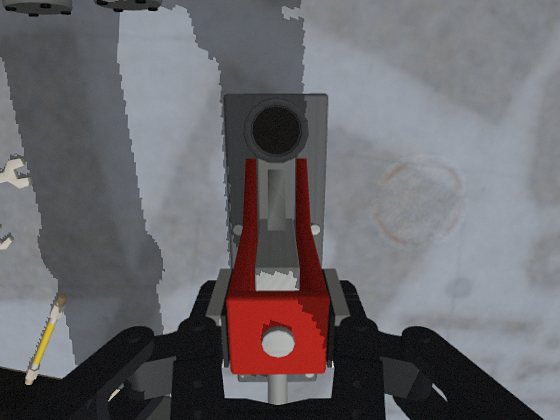

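The jack hangs square in the gripper with the saddle at (277, 130), but the module is out of view apart from the pump heads at the top left. I'll pitch the tool slightly to look forward at the front face.

>>> send_rows(
  targets=[
    [0, 0, -0.1, 0, 0.02, 0],
    [0, 0, -0.2, 0, 0.06, 0],
    [0, 0, -0.2, 0, 0.1, 0],
    [0, 0, -0.2, 0, 0.1, 0],
    [0, 0, -0.2, 0, 0.1, 0],
  ],
)

```text
time: 5.2
tcp_pos: [504.2, -26.2, 156.8]
ee_rot: [0.985, 0.081, 0.152, -0.013]
force: [2.1, 0.5, -9.0]
gripper_width: 35.1
gripper_force: 62.7
```

```bash
python3 - <<'E'
from h import *
st=env.get_state(); print(st['time'],st['tcp_pos'],R.from_quat(st['ee_rot']).as_matrix().round(3))
a,_=snap('wrist','w2'); cv2.imwrite('pics/w2.png',a[:,:,::-1])
E
```

```text
5.2 [504.17461179 -26.16114832 156.79044326] [[ 0.94   0.164  0.298]
 [ 0.156 -0.986  0.05 ]
 [ 0.302 -0.001 -0.953]]
```

View pics/w2.png

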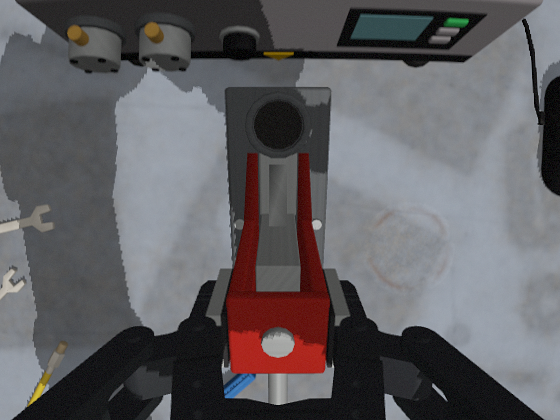

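The front face is visible now, with the yellow triangle at (277, 55) and the saddle at (277, 122). I'll fit the face plane from depth.

```bash
python3 - <<'E'
from h import *
s=load('w2'); P=cloud(s); p=s['p'].astype(int)
m=np.zeros(p.shape[:2],bool); m[5:48,262:335]=1; m[5:45,478:500]=1; m[5:40,60:230]=1
Q=P[m&(P[...,2]>40)&(P[...,2]<122)]; Q=Q[(Q[:,0]>560)&(Q[:,0]<720)]
# line x = a + b*y robust
w=np.ones(len(Q),bool)
for t in(15,6,3,2,2):
    b,a=np.polyfit(Q[w,1],Q[w,0],1); r=Q[:,0]-a-b*Q[:,1]; w=abs(r)<t
print(len(Q),w.sum(),'front x=%.1f + %.4f y'%(a,b),'yaw',np.degrees(np.arctan(-b)),Q[w].min(0),Q[w].max(0))
yel=(p[...,0]>150)&(p[...,1]>110)&(p[...,2]<80); yel[:,:255]=0; yel[:,300:]=0; yel[70:]=0
v,u=np.nonzero(yel); print('yel',len(u),u.mean(),v.mean(),P[yel].mean(0),P[yel].min(0),P[yel].max(0))
yaw=np.arctan(-b); ex=np.array([np.cos(yaw),np.sin(yaw)]); ey=np.array([-ex[1],ex[0]])
for n,(U,V) in dict(h1=(95,62),h2=(165,60)).items(): print(n,dep(s,U,V).round(1))
# triangle by ray-plane intersection
r=s['T'][:3,:3]@ray(s,u.mean(),v.mean()); o=s['T'][:3,3]; k=(a+b*o[1]-o[0])/(r[0]-b*r[1]); T=o+k*r; print('tri',T)
lp=T[:2]+26*ex; col=lp-62*ex; print('lift',lp,'col target',col)
st=env.get_state(); Rm=R.from_quat(st['ee_rot']).as_matrix(); t=np.array(st['tcp_pos'])
C=np.linalg.inv(s['T'])
# saddle in tool frame from w1 & w2
for f,(U,V) in(('w1',(277,130)),('w2',(277.5,123.5))):
    q=load(f); 
    k=dep(q,U,V); print(f,'saddle depth world',k.round(1))
    if f=='w2': print('tool',(Rm.T@(k-t)).round(1))
print(dep(s,277,342), (Rm.T@(dep(s,277,342)-t)))
# right module bottom corner check at z=32
print('corner',onz(s,465,62,32))
E
```

```text
9888 7588 front x=650.7 + -0.1626 y yaw 9.233442038184199 [ 626.77646012 -148.18161558   54.99216672] [676.39820063 145.46032785 121.87292383]<stdin>:11: RuntimeWarning: Mean of empty slice.
  ret = ret.dtype.type(ret / rcount)
  ret = um.true_divide(
Traceback (most recent call last):
ValueError: zero-size array to reduction operation minimum which has no identity
```

```bash
python3 - <<'E'
from h import *
s=load('w2'); a,b=650.7,-.1626
yaw=np.arctan(-b); ex=np.array([np.cos(yaw),np.sin(yaw)])
o=s['T'][:3,3]
def face(U,V):
    r=s['T'][:3,:3]@ray(s,U,V); k=(a+b*o[1]-o[0])/(r[0]-b*r[1]); return o+k*r
T=face(277.5,55); print('tri',T, 'left/right',face(264,53),face(293,53))
lp=T[:2]+26*ex; print('lift',lp,'col target',lp-62*ex)
st=env.get_state(); Rm=R.from_quat(st['ee_rot']).as_matrix(); t=np.array(st['tcp_pos']); print(t)
for U,V in((277.5,123.5),(277,342)): k=dep(s,U,V); print(k.round(1),(Rm.T@(k-t)).round(1))
print('corner',onz(s,465,62,32))
q=load('w1'); k=onz(q,277,130,75); print('w1 saddle',k, dep(q,277,130))
E
```

```text
tri [650.87257566  -1.06135091  42.13139084] left/right [649.26080058   8.85116494  45.82844227] [652.72310483 -12.44221913  45.97807408]
lift [676.53554034   3.11144715] col target [615.33923994  -6.83907129]
[507.23851202 -25.86211413 158.4681477 ]
[583.5 -12.3 116.3] [60.7 -0.8 63.9]
[492.7 -27.2 191.9] [ -3.6  -1.1 -36.3]
corner [ 676.66050107 -148.6870409    32.        ]
w1 saddle [566.44926002 -14.82649798  75.        ] [566.14870382 -14.87214893  72.25819463]
```

>>> send_rows(
  targets=[
    [0, 0, 0, 0, -0.03, 0],
    [0, 0, 0, 0, -0.07, 0],
    [0, 0, 0, 0, -0.1, 0],
    [0, 0, 0, 0, -0.1, 0],
  ],
)

```text
time: 5.65
tcp_pos: [513.7, -24.1, 159.0]
ee_rot: [0.997, 0.084, 0.003, -0.001]
force: [0.7, 0.4, -8.7]
gripper_width: 35.6
gripper_force: 62.5
```

>>> send_rows(
  targets=[
    [0, 0, 0.15, 0, 0, 0],
    [0, 0, 0.4, 0, 0, 0],
    [0, 0, 0.62, 0, 0, 0],
    [0, 0, 0.72, 0, 0, 0],
    [0, 0, 0.75, 0, 0, 0],
    [0, 0, 0.75, 0, 0, 0],
    [0, 0, 0.75, 0, 0, 0],
  ],
)

```text
time: 6.35
tcp_pos: [512.8, -25.3, 86.8]
ee_rot: [0.997, 0.082, 0.006, 0.0]
force: [4.6, 0.8, -0.5]
gripper_width: 35.4
gripper_force: 63.9
```

```bash
python3 - <<'E'
from h import *
for i in range(2):
    st=env.get_state(); Rm=R.from_quat(st['ee_rot']).as_matrix(); t=np.array(st['tcp_pos'])
    print(st['time'],t.round(1),st['force'].round(1) if hasattr(st['force'],'round') else st['force'],Rm.round(4)[:,0],Rm[:,2].round(4), (Rm.T@(np.array([616.7,-8,82.5])-t)).round(1))
    if i==0: snap('wrist','w3')
s=load('w3')
k=dep(s,277,130); print('saddle',k, 'to lift', np.array([676.5,2.5])-k[:2])
E
```

```text
6.35 [512.8 -25.3  86.8] [ 4.6  0.8 -0.5] [0.9864 0.1639 0.0125] [ 1.260e-02  8.000e-04 -9.999e-01] [ 1.052e+02 -1.000e-01  5.600e+00]
6.4 [512.7 -25.3  86.7] [ 5.4 -0.1  0.9] [0.9864 0.164  0.0123] [ 1.230e-02  8.000e-04 -9.999e-01] [105.4  -0.    5.5]
saddle [573.2518763  -14.3401343   19.33944648] to lift [103.2481237  16.8401343]
```

The force dropped to zero 7 mm early: the jack's tail plate is resting on the tip of the blue screwdriver near (395, -18). I'll lift, go forward past it, then lower.

>>> send_rows(
  targets=[
    [0, 0, -0.1, 0, 0, 0],
    [0.05, 0, -0.2, 0, 0, 0],
    [0.25, 0, -0.2, 0, 0, 0],
    [0.45, 0, -0.15, 0, 0, 0],
    [0.45, 0, -0.05, 0, 0, 0],
    [0.45, 0, 0.02, 0, 0, 0],
    [0.45, 0, 0.02, 0, 0, 0],
  ],
)

```text
time: 7.1
tcp_pos: [549.7, -18.4, 80.1]
ee_rot: [0.997, 0.083, -0.002, -0.0]
force: [-0.4, 0.3, -9.0]
gripper_width: 35.4
gripper_force: 62.8
```

```bash
python3 - <<'E'
from h import *
st=env.get_state(); Rm=R.from_quat(st['ee_rot']).as_matrix(); t=np.array(st['tcp_pos'])
print(st['time'],t.round(1),st['force'],Rm[:,0].round(4),Rm[:,2].round(4))
snap('wrist','w4'); a,_=snap('side','s4')
cv2.imwrite('pics/s4.png',cv2.resize(a[150:290,190:400],None,fx=3.6,fy=3.6,interpolation=cv2.INTER_CUBIC)[:,:,::-1])
s=load('w4'); print('saddle',dep(s,277,130))
E
```

```text
7.1 [549.7 -18.4  80.1] [-0.40439461  0.30152277 -9.01535531] [ 0.9864  0.1646 -0.004 ] [-4.e-03 -1.e-04 -1.e+00]
saddle [609.26195742  -7.52114245  14.48214179]
```

View pics/s4.png

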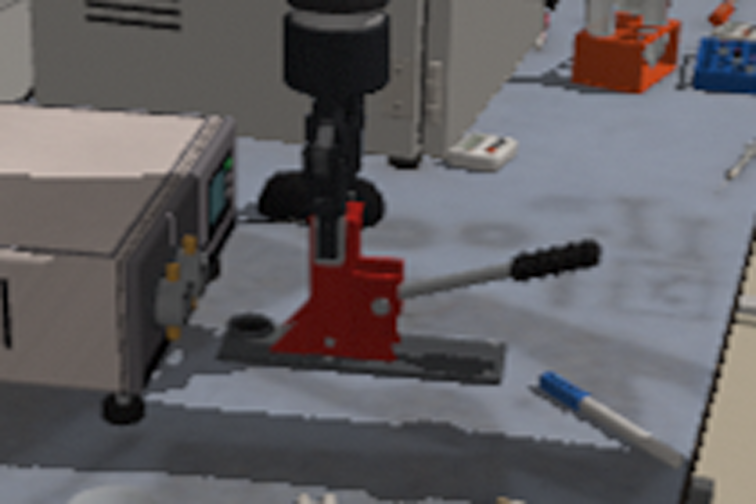

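The side view shows the jack level just above the bench, heading squarely for the module, with the pen now clear of it.

>>> send_rows(
  targets=[
    [0.03, 0.01, -0.02, 0, 0, 0],
    [0.15, 0.01, -0.02, 0, 0, 0],
    [0.3, 0.01, -0.02, 0, 0, 0],
    [0.45, 0.01, -0.02, 0, 0, 0],
    [0.58, 0.01, -0.02, 0, 0, 0],
    [0.66, 0.01, -0.02, 0, 0, 0],
    [0.68, 0.01, -0.02, 0, 0, 0],
    [0.68, 0.01, -0.02, 0, 0, 0],
    [0.68, 0.01, -0.02, 0, 0, 0],
  ],
)

```text
time: 8.1
tcp_pos: [617.7, -8.5, 83.0]
ee_rot: [0.997, 0.082, -0.001, 0.0]
force: [-0.2, 0.5, -9.0]
gripper_width: 35.2
gripper_force: 62.7
```

```bash
python3 - <<'E'
from h import *
for i in range(3):
    st=env.get_state(); Rm=R.from_quat(st['ee_rot']).as_matrix(); t=np.array(st['tcp_pos'])
    print(st['time'],t.round(1),st['force'],Rm[:,0].round(4),Rm[:,2].round(4))
    if i<2:snap('wrist','w5')
a=load('w5')['p']; cv2.imwrite('pics/w5.png',a[:,:,::-1])
E
```

```text
8.1 [617.7  -8.5  83. ] [-0.18586201  0.45147125 -8.96102318] [ 0.9864  0.1643 -0.0018] [-1.7e-03 -4.0e-04 -1.0e+00]
8.15 [617.8  -8.5  83.1] [-0.3655031   0.25612988 -8.75661601] [ 0.9864  0.1643 -0.0015] [-1.5e-03 -4.0e-04 -1.0e+00]
8.2 [617.9  -8.5  83.2] [-0.3489356  -0.56448369 -9.63107435] [ 0.9864  0.1642 -0.0011] [-1.1e-03 -4.0e-04 -1.0e+00]
```

View pics/w5.png

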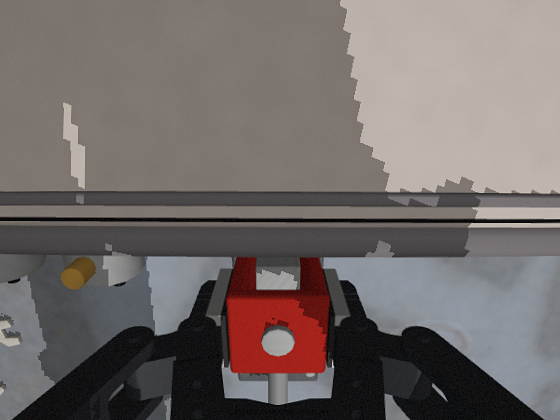

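The module's front edge lies level at row 256 and the column's top front edge is at row 290, so yaw is aligned. I'll check the gap, which should be 19 mm.

```bash
python3 - <<'E'
from h import *
s=load('w5'); ex=np.array([.987,.163])
for U,V,z in((278,290,113),(278,250,127),(278,253,127),(200,250,127),(380,250,127)): print(onz(s,U,V,z+(3 if z==113 else 0)).round(1),dep(s,U,V).round(1), ex@onz(s,U,V,z)[:2], ex@dep(s,U,V)[:2])
print('front plane proj', ex@np.array([651,-2.]))
P=cloud(s)
for U in(250,278,310): print([P[v,U].round(0).tolist() for v in range(244,296,4)])
E
```

```text
[635.6  -5.  116. ] [633.6  -5.3 112.6] 624.7441521313486 624.4822287750179
[655.4  -1.7 127. ] [655.3  -1.7 126.9] 646.612833872613 646.5489186433618
[654.4  -1.8 127. ] [654.   -1.9 126.1] 645.6431708399605 645.2064170798519
[651.6  21.  127. ] [651.4  21.  126.7] 646.5473008396166 646.4019500705568
[660.3 -31.4 127. ] [660.  -31.6 126.4] 646.5617259835248 646.2792377816226
front plane proj 642.211
[[655.0, 7.0, 126.0], [655.0, 7.0, 127.0], [653.0, 6.0, 126.0], [651.0, 6.0, 125.0], [700.0, 6.0, 225.0], [626.0, 6.0, 81.0], [625.0, 5.0, 82.0], [623.0, 5.0, 82.0], [621.0, 5.0, 83.0], [619.0, 5.0, 84.0], [618.0, 4.0, 85.0], [616.0, 4.0, 85.0], [632.0, 4.0, 113.0]]
[[657.0, -1.0, 127.0], [656.0, -2.0, 126.0], [654.0, -2.0, 126.0], [653.0, -2.0, 126.0], [627.0, -7.0, 75.0], [626.0, -7.0, 77.0], [626.0, -7.0, 81.0], [624.0, -7.0, 81.0], [622.0, -7.0, 80.0], [620.0, -8.0, 81.0], [618.0, -8.0, 81.0], [616.0, -8.0, 81.0], [634.0, -5.0, 114.0]]
[[659.0, -11.0, 127.0], [658.0, -11.0, 127.0], [656.0, -11.0, 127.0], [654.0, -12.0, 126.0], [635.0, -19.0, 87.0], [635.0, -18.0, 91.0], [635.0, -18.0, 95.0], [634.0, -18.0, 96.0], [634.0, -18.0, 100.0], [634.0, -18.0, 102.0], [633.0, -18.0, 104.0], [633.0, -17.0, 107.0], [635.0, -16.0, 113.0]]
```

The gap measures about 19.2 mm and the saddle is within about 1 mm of the lift point. I'll lower it, then open the fingers part-way because the pump heads are close.

>>> send_rows(
  targets=[
    [0, 0, 0.02, 0, 0, 0],
    [0, 0, 0.03, 0, 0, 0],
    [0, 0, 0.04, 0, 0, 0],
    [0, 0, 0.05, 0, 0, 0],
    [0, 0, 0.05, 0, 0, 0],
    [0, 0, 0.05, 0, 0, 0],
  ],
)

```text
time: 8.8
tcp_pos: [618.6, -8.2, 79.6]
ee_rot: [0.997, 0.082, -0.0, 0.0]
force: [-5.7, -0.3, 4.6]
gripper_width: 35.2
gripper_force: 64.2
```

Contact with the bench is confirmed, so I'll open part-way.

>>> send_rows(
  targets=[
    [0, 0, 0, 0, 0, 0],
    [0, 0, 0, 0, 0, 0],
    [0, 0, 0, 0, 0, 0],
    [0, 0, 0, 0, 0, 0],
  ],
  gripper=0.36,
)

```text
time: 9.2
tcp_pos: [619.5, -8.0, 78.6]
ee_rot: [0.997, 0.083, 0.001, 0.0]
force: [0.2, 0.2, 0.4]
gripper_width: 54.7
gripper_force: 0.0
```

>>> send_rows(
  targets=[
    [0, 0, -0.1, 0, 0, 0],
    [0, 0, -0.35, 0, 0, 0],
    [0, 0, -0.7, 0, 0, 0],
    [0, 0, -1, 0, 0, 0],
    [0, 0, -1, 0, 0, 0],
  ],
)

```text
time: 9.7
tcp_pos: [622.7, -7.7, 184.9]
ee_rot: [0.997, 0.083, 0.006, 0.0]
force: [1.2, -0.3, 0.1]
gripper_width: 54.9
gripper_force: 0.0
```

```bash
python3 - <<'E'
from h import *
st=env.get_state(); Rm=R.from_quat(st['ee_rot']).as_matrix(); t=np.array(st['tcp_pos'])
print(st['time'],t.round(1),st['force'],st['gripper_width'],st['joint_pos'])
snap('wrist','w6'); a=load('w6')['p']; cv2.imwrite('pics/w6.png',a[:,:,::-1])
E
```

```text
9.7 [622.7  -7.7 184.9] [ 1.15603277 -0.32961768  0.11004771] 54.877671988519296 [ 0.13987388  0.49063195 -0.23492234  1.37732897  0.11545253  1.27446474
 -1.50614611]
```

View pics/w6.png

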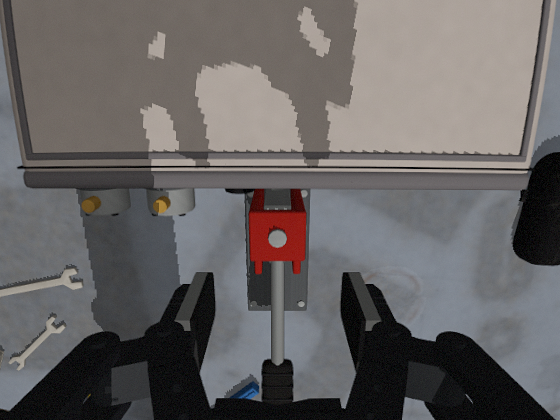

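The jack is standing free. The front edge spans columns 24 to 531 (midpoint 277.5) and the column is at 277.5, so it is centred. Next I'll compute the grip location.

```bash
python3 - <<'E'
from h import *
s=load('w6')
col=onz(s,277.5,238,113); tl=onz(s,248,309.5,6); tr=onz(s,307.5,310,6); L=onz(s,24,180,124);Rr=onz(s,531,182,124)
print(col,tl,tr,L,Rr,(L+Rr)/2)
tail=(tl+tr)/2; d=(tr-tl)[:2]; print(np.hypot(*d)); yaw=np.arctan2(d[0],-d[1]); print('jack yaw',np.degrees(yaw))
d=(Rr-L)[:2]; print('module yaw',np.degrees(np.arctan2(d[0],-d[1])))
ex=np.array([np.cos(yaw),np.sin(yaw)]); print('col from tail',tail[:2]+125*ex)
print('front x', [dep(s,u,186).round(1) for u in(60,400,500)])
c=col[:2]; print('grip up',c-154*ex,'down',c-161*ex, 'saddle',c+62*ex)
st=env.get_state(); Rm=R.from_quat(st['ee_rot']).as_matrix(); t=np.array(st['tcp_pos']); print(t)
print('grip rel tool',(Rm.T@(np.r_[c-158*ex,93]-t)).round(1))
E
```

```text
[616.59529807  -8.12390445 113.        ] [491.128784     1.26650581   6.        ] [500.42022469 -58.61593552   6.        ] [632.30973063 146.829721   124.        ] [ 680.39922496 -150.42857105  124.        ] [656.3544778   -1.79942503 124.        ]
60.59899049625134
jack yaw 8.819760777907756
module yaw 9.189511172278854
col from tail [619.29644926  -9.50888262]
front x [array([632.8, 123.2, 125.9]), array([703.2,   6.6, 328.2]), array([ 675. , -129.8,  126.9])]
grip up [464.41626194 -31.73620977] down [457.49903302 -32.80949637] saddle [677.86218274   1.38234834]
[621.09606529  -7.81138026 182.18282471]
grip rel tool [-163.2   -2.3   87.9]
```

>>> send_rows(
  targets=[
    [-0.2, 0, 0, 0, 0, 0],
    [-0.5, 0, 0, 0, 0, 0],
    [-0.8, 0, 0, 0, 0, 0],
  ],
  gripper=1,
)

```text
time: 10.05
tcp_pos: [538.2, -21.3, 177.1]
ee_rot: [0.997, 0.083, -0.001, -0.0]
force: [0.4, -0.2, 0.0]
gripper_width: 11.7
gripper_force: 0.0
```

>>> send_rows(
  targets=[
    [-0.3, -0.01, 0.1, 0, 0, 0],
    [-0.6, -0.02, 0.3, 0, 0, 0],
    [-0.8, -0.02, 0.5, 0, 0, 0],
    [-0.8, -0.02, 0.65, 0, 0, 0],
    [-0.8, -0.02, 0.68, 0, 0, 0],
    [-0.8, -0.02, 0.68, 0, 0, 0],
    [-0.8, -0.02, 0.68, 0, 0, 0],
  ],
)

```text
time: 10.75
tcp_pos: [461.6, -32.3, 110.9]
ee_rot: [0.997, 0.083, 0.001, -0.0]
force: [-0.2, -1.1, -0.3]
gripper_width: -0.2
gripper_force: 0.0
```

```bash
python3 - <<'E'
from h import *
snap('wrist','w7'); snap('side','s7')
st=env.get_state(); Rm=R.from_quat(st['ee_rot']).as_matrix(); t=np.array(st['tcp_pos'])
print(st['time'],t.round(1),st['force'],st['gripper_width'],Rm[:,2].round(4))
c=np.array([618,-8.8]); yaw=np.radians(9.1); ex=np.array([np.cos(yaw),np.sin(yaw)]);ey=np.array([-ex[1],ex[0]])
print('jack frame',ex@(t[:2]-c),ey@(t[:2]-c))
b=load('s7')['p']
cv2.imwrite('pics/v7.png',cv2.resize(b[150:290,190:400],None,fx=3.6,fy=3.6,interpolation=cv2.INTER_CUBIC)[:,:,::-1])
E
```

```text
10.85 [461.8 -32.3 111.1] [-0.13836032 -1.80473925  0.556315  ] -0.3770874400974009 [ 0.0019  0.     -1.    ]
jack frame -157.95892328260757 1.4906166643761425
```

View pics/v7.png

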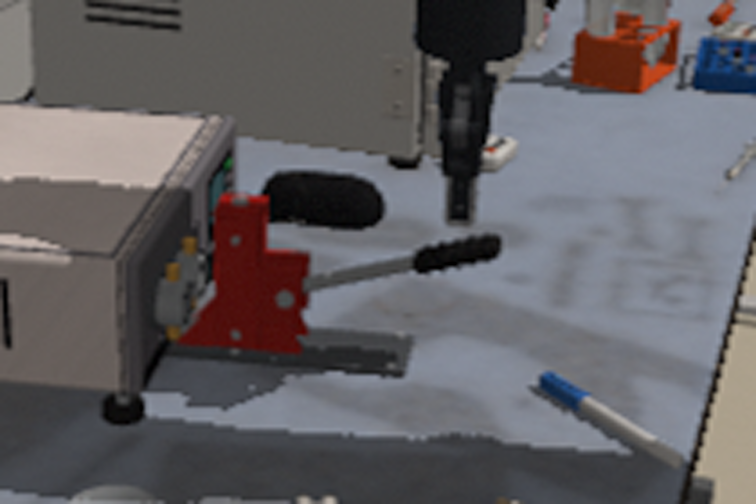

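Shut fingertips stand about 17 mm above the grip centre, and the jack is upright with its column clear of the module. First stroke.

>>> send_rows(
  targets=[
    [0.03, 0, 0.1, 0, 0, 0],
    [0.03, 0, 0.2, 0, 0, 0],
    [0.02, 0, 0.32, 0, 0, 0],
    [0.01, 0, 0.44, 0, 0, 0],
    [0, 0, 0.56, 0, 0, 0],
    [-0.02, 0, 0.66, 0, 0, 0],
    [-0.03, 0, 0.71, 0, 0, 0],
    [-0.03, 0, 0.72, 0, 0, 0],
    [-0.03, 0, 0.72, 0, 0, 0],
  ],
)

```text
time: 11.75
tcp_pos: [459.5, -32.7, 40.6]
ee_rot: [0.997, 0.083, 0.002, 0.0]
force: [-3.6, 0.1, 19.0]
gripper_width: -0.0
gripper_force: 9.7
```

Force is 19 N at the stop, near the tipping limit, so I'll come up now.

>>> send_rows(
  targets=[
    [0, 0, -0.06, 0, 0, 0],
    [0.02, 0, -0.25, 0, 0, 0],
    [0.04, 0, -0.45, 0, 0, 0],
    [0.05, 0, -0.62, 0, 0, 0],
    [0.05, 0, -0.66, 0, 0, 0],
    [0.05, 0, -0.66, 0, 0, 0],
    [0.05, 0, -0.66, 0, 0, 0],
  ],
)

```text
time: 12.45
tcp_pos: [461.4, -32.2, 103.1]
ee_rot: [0.997, 0.082, -0.001, -0.0]
force: [-0.2, -0.5, 0.5]
gripper_width: 0.0
gripper_force: 0.0
```

```bash
python3 - <<'E'
from h import *
snap('side','s8')
st=env.get_state(); t=np.array(st['tcp_pos'])
print(st['time'],t.round(1),st['force'])
b=load('s8')['p']; a=load('s7')['p']
c=np.vstack([x[180:270,210:350] for x in(a,b)])
cv2.imwrite('pics/v8.png',cv2.resize(c,None,fx=3.3,fy=3.3,interpolation=cv2.INTER_CUBIC)[:,:,::-1])
E
```

```text
12.5 [461.3 -32.1 102.9] [ 0.76318863 -0.28414779 -0.29070069]
```

View pics/v8.png

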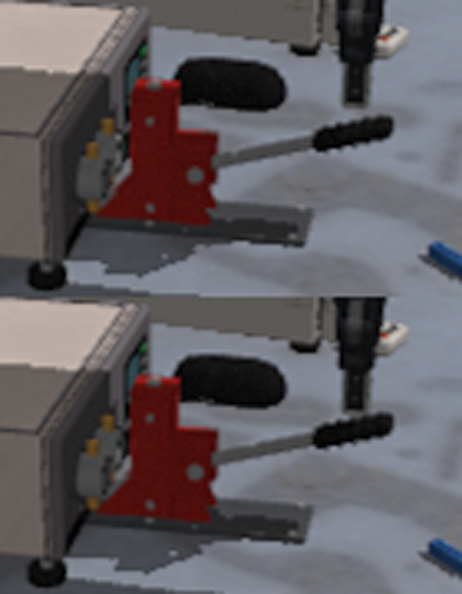

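The jack hasn't moved and the handle is fully back up. That was my eleventh view, one over the limit of 10, so I'll use numbers only from here. Second stroke.

>>> send_rows(
  targets=[
    [0, 0, 0.1, 0, 0, 0],
    [-0.01, 0, 0.22, 0, 0, 0],
    [-0.02, 0, 0.34, 0, 0, 0],
    [-0.03, 0, 0.46, 0, 0, 0],
    [-0.04, 0, 0.56, 0, 0, 0],
    [-0.05, 0, 0.62, 0, 0, 0],
    [-0.05, 0, 0.65, 0, 0, 0],
    [-0.05, 0, 0.65, 0, 0, 0],
    [-0.05, 0, 0.65, 0, 0, 0],
  ],
)

```text
time: 13.4
tcp_pos: [458.4, -32.9, 40.7]
ee_rot: [0.997, 0.083, 0.001, 0.0]
force: [-5.7, 0.5, 18.8]
gripper_width: -0.1
gripper_force: 9.8
```

```bash
python3 - <<'E'
from h import *
for f in('s8','s9','s9b'):
    if f!='s8': snap('side',f)
    s=load(f); P=cloud(s); m=np.zeros(P.shape[:2],bool); m[175:260,130:260]=1
    Q=P[m&(P[...,2]>115)&(P[...,2]<160)&(P[...,0]>650)&(P[...,0]<870)]
    A=np.c_[Q[:,:2]-[651,-2],np.ones(len(Q))]; w=np.ones(len(Q),bool)
    for t in(10,4,2.5):
        k=np.linalg.lstsq(A[w],Q[w,2],rcond=None)[0]; w=abs(Q[:,2]-A@k)<t
    print(f,w.sum(),'front top z',k[2].round(2),'slope',k[:2].round(4))
st=env.get_state(); print(st['time'],st['tcp_pos'],st['force'])
E
```

```text
s8 3291 front top z 128.77 slope [ 0.0008 -0.0034]
s9 3236 front top z 133.19 slope [-0.02  -0.007]
s9b 3213 front top z 133.17 slope [-0.0198 -0.0071]
13.5 [458.39979147 -32.90785603  40.75844162] [-4.92579206 -0.17758473 18.42236534]
```

The front is up about 4.4 mm, as expected at stroke 2. Now back up fully, then stroke 3.

>>> send_rows(
  targets=[
    [0, 0, -0.06, 0, 0, 0],
    [0.02, 0, -0.25, 0, 0, 0],
    [0.04, 0, -0.45, 0, 0, 0],
    [0.05, 0, -0.62, 0, 0, 0],
    [0.05, 0, -0.66, 0, 0, 0],
    [0.05, 0, -0.66, 0, 0, 0],
    [0.05, 0, -0.66, 0, 0, 0],
  ],
)

```text
time: 14.2
tcp_pos: [461.3, -32.2, 103.8]
ee_rot: [0.997, 0.083, -0.001, -0.0]
force: [0.2, -0.9, -0.6]
gripper_width: -0.2
gripper_force: 0.0
```

>>> send_rows(
  targets=[
    [0, 0, 0.1, 0, 0, 0],
    [-0.01, 0, 0.22, 0, 0, 0],
    [-0.02, 0, 0.34, 0, 0, 0],
    [-0.03, 0, 0.46, 0, 0, 0],
    [-0.04, 0, 0.56, 0, 0, 0],
    [-0.05, 0, 0.62, 0, 0, 0],
    [-0.05, 0, 0.65, 0, 0, 0],
    [-0.05, 0, 0.66, 0, 0, 0],
    [-0.05, 0, 0.66, 0, 0, 0],
    [-0.05, 0, 0.66, 0, 0, 0],
    [-0.05, 0, 0.66, 0, 0, 0],
    [-0.05, 0, 0.66, 0, 0, 0],
  ],
)

```text
time: 15.4
tcp_pos: [457.0, -33.2, 40.4]
ee_rot: [0.997, 0.083, -0.001, 0.0]
force: [-6.0, -0.8, 21.0]
gripper_width: 0.4
gripper_force: 10.8
```

```bash
python3 - <<'E'
from h import *
for f in('s8','s10'):
    if f!='s8': snap('side',f); snap('wrist','w10')
    s=load(f); P=cloud(s); m=np.zeros(P.shape[:2],bool); m[165:260,130:260]=1
    Q=P[m&(P[...,2]>115)&(P[...,2]<160)&(P[...,0]>650)&(P[...,0]<870)]
    A=np.c_[Q[:,:2]-[651,-2],np.ones(len(Q))]; w=np.ones(len(Q),bool)
    for t in(10,4,2.5):
        k=np.linalg.lstsq(A[w],Q[w,2],rcond=None)[0]; w=abs(Q[:,2]-A@k)<t
    print(f,w.sum(),'front top z',k[2].round(2),'slope',k[:2].round(4))
    p=s['p'].astype(int); red=(p[...,0]>110)&(p[...,1]<60)&(p[...,2]<60); red[:,:230]=0; red[:,300:]=0; red[:185]=0;red[250:]=0
    v,u=np.nonzero(red); print('red px',len(u),u.mean().round(2),v.mean().round(2), np.degrees(np.arctan2(*np.polyfit(v,u,1)[:1],1)).round(2))
st=env.get_state(); print(st['time'],st['tcp_pos'],st['force'])
E
```

```text
s8 3291 front top z 128.77 slope [ 0.0008 -0.0034]
red px 14 256.93 205.64 29.77
s10 3102 front top z 141.23 slope [-0.0571 -0.0138]
red px 17 258.71 207.47 43.45
15.5 [456.98627588 -33.1613061   40.39226551] [-7.14231512 -0.47976697 20.74410733]
```

The front is up about 11–12 mm and the handle is on its stop, pressed with about 21 N. Handing in.

```bash
python3 -c "
from cell import ticket
print(ticket.sign_off())"
```

```text
the job is handed in; nothing more can be done
None
```

The job is handed in, with no verdict returned: the jack stands under the boss, the module's front measures about 11–12 mm up after three strokes, and the handle is held fully down at about 21 N; the jack's tail briefly rested on the blue pen while I was placing it, and I viewed 11 pictures, one over the limit of 10.

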